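Brush down, handle block hole-up

TASK

Get ready to mount a figurine: first lay the loose yellow brush gently down flat in the white tray, parallel to the green one, bristles pointing the same way, and let go of it. Then pick up the wooden handle block that lies on its side, find which end has the blind hole, turn it so that the hole points straight up, and finish while still holding it so in the gripper, at rest, 10 cm or more clear of the bench. Leave the green brush, the paint jars and the little cow where they are.

Things in the scene. Friction and masses are not known exactly. Their poses are not given: they have to be found in the camera images.
- brush: loose flat paint brush on the bench, in any direction: 150 mm long, 10 mm high, 30 g. Yellow square handle 10 mm wide from x = -75 to +17 mm (grip it near x = -12), steel ferrule 14 mm wide, then rigid dark bristles 17 mm wide up to x = +75 mm. Origin: middle of its underside, 5 mm short of its centre of mass; x points to the bristles, z up.
- brush_tip (a point): end of the yellow brush's bristles, 75 mm along +x from the brush's origin and 5 mm above its underside
- tray: white open brush tray, fixed: outside 210 x 170 mm (its x, y), walls 5 mm thick and 14 mm high, inner floor 200 x 160 mm, 5 mm above the bench. Origin: centre of its underside, z up. The green brush lies in it near y = -40 mm, bristles to the tray's +x; the floor from y = -10 to +80 mm is free.
- tray_brush: green-handled brush of the same shape and size as the yellow one, lying loose in the tray; it shows which way the bristles must point (its +x): leave it where it is. Origin: middle of its underside; x points to its bristles.
- block: wooden handle block lying on a long side on the bench: 34 x 34 x 60 mm, 70 g, dark band round its middle; both ends look alike but for a round blind hole, 17 mm wide, 28 mm deep, in one end only. Origin: centre of the solid end; z runs along the block and out of the hole; x, y square to the long faces. At the start z is level, in any direction, the block's middle 17 mm above the bench.
- block_mid (a point): centre of the handle block, 30 mm from either end
- hole (a point): centre of the mouth of the block's blind hole, 60 mm along the block's z from its origin
- jar_red: red-swatched screw-lid paint jar, 50 mm across the white lid, 58 mm tall (62 with the swatches stuck on the lid), standing loose on the bench: leave it alone. Origin: centre of its underside.
- jar_teal: blue-swatched screw-lid paint jar, 50 mm across the white lid, 58 mm tall (62 with the swatches stuck on the lid), standing loose on the bench: leave it alone. Origin: centre of its underside.
- cow: little black and white cow figurine, 65 mm long, 26 mm wide, 60 mm tall, standing loose on the bench: leave it alone. Origin: between its feet, on the bench; nose to its -x.
Not all that is in view belongs to the job. Leave any red look-alike of the brush alone.

How it is judged:
By the outcome, as a careful person would: the job done as asked, in the order asked, and still so for the second after the job is handed in, while the arm keeps its last pose, push and grip.
It also fails if it takes over 67 s, if anything falls off the work surface, if the arm or the gripper's body presses on something with over 40 N, if the wrist force passes 120 N, or if a joint passes its speed limit or range.

ROBOT

A 6-joint arm with a two-finger parallel gripper is mounted at the origin on the work surface. World frame = base frame: x ahead of the robot, y to its left, z up, the work surface at z = 0. Lengths are in m, angles in degrees, forces in N, time in s.
With the tool pointing down it reaches from about 0.375 to 0.9 m from the base axis. Payload 3.1 kg.
Tool frame: the origin (TCP) lies midway between the tips of the shut fingers; the grasp point (between the pads) lies 19 mm behind it; z points along the fingers, y is the line along which they close (so a half turn about z gives the same grasp; the last joint's range is limited). The gripper opens to 87 mm and grips with 3 to 60 N. Pads are 19 mm wide; open, the fingers measure 117 mm over their backs; the gripper's body (75 mm by 190 mm) begins 51 mm behind the grasp point.
Start: joints at [-10.227, 30.224, 82.088, -0, 67.689, -10.227], TCP at [0.625, 0, 0.223] pointing down, gripper open.
Joint ranges: [-176.69, 176.69], [-43.24, 126.21], [12.49, 139.97], [-82, 262], [0, 151.66], [-163.58, 163.58]. Speed limits (degrees/s): [159.86, 159.86, 180, 180, 180, 180].

INTERFACE

Orientations are given as a 3x3 rotation matrix whose columns are the frame's x, y, z axes.
In Python, from rig import read_state, optics, bot gives the robot as it stands. The module is installed in compiled form; this text tells all that it offers.
- The arm moves only by the tool send_rows, never from a script. Its argument "commands" is a list of rows, each a list of 7 numbers: the turn, a rotation vector about the tool's x, y, z in units of 5 degrees (1.0 is 5 degrees), then the shift along the tool's x, y, z in units of 30 mm (1.0 is 30 mm), then the opening, from 0 (shut) to 1 (fully open). In form: [[rx, ry, rz, tx, ty, tz, gripper], ...]. A call has 1 to 20 rows; each row is the pose to reach, as a shift and turn from the pose commanded when the call began, along the tool's axes at that moment; what a row does not reach only later rows make up. A row lasts 1/12 s, in which the tool goes at most 41.7 mm and 7.16 degrees, less where a joint would pass 70% of its speed; a pose out of reach is approached as far as the arm can. A call with a gripper value outside its range is refused whole. The fingers move at their own pace and stop on an object; the grip force is fixed at half the most. Time passes only in rows, so rows that repeat a pose let the fingers close. It gives the time, the measured TCP pose, the force, the opening and the grip force at its end, in the units of the state.
- read_state(): the state, without advancing time (a new reading comes with each control period).
- optics.capture(name): name is "scene" or "side" or "wrist"; returns a dict with "image" (480x640x3 uint8, blue, green, red), "intrinsics" (3x3 intrinsics, pixels), "k1" (the pictures are not rectified: a ray, as slopes to the right and down, at radius r is drawn at 1 + k1 r^2 times it, then the intrinsics apply), "extrinsics" (4x4, takes a point from world to camera coordinates); the wrist camera has in their place "T_tool_cam" (4x4, takes a point from camera to tool coordinates, whose origin is the TCP and whose axes are the flange's). Camera axes: x right, y down, z forward; pixel columns grow to the right and rows downward; lengths in m; the calibration is good to about 2 mm. A picture is of the moment at which its call begins: read the wrist's pose just before it. There is no depth.
- bot.hand_in(): hands the job in; it is judged then, once.
The state is a dict: "time_s": time; "joint_positions": joint angles; "qvel": joint speeds; "tau": joint torques, N m; "position": TCP position; "tcp_rot": TCP orientation; "force": force on the tool from outside, world axes, zero at the start; "moment": the same for the moment, N m; "opening": opening from 0.0 (shut) to 1.0 (fully open); "grasp_force": force on a finger pad.
Only numpy, scipy, OpenCV 4.12 (cv2) and the standard library are available. Lean on these libraries where they do the work, as an engineer would, in place of code of your own. Each camera call takes 0.05 s, during which the arm holds its last target. There are 200 camera calls.

## Working session

There is one attempt and no reset: what is moved stays moved. The work goes in short steps, Python scripts to look and compute and a tool call to move; the robot and the scene stay as the last step left them, time stands still between calls to the robot, and variables do not carry over. Pictures are saved under pics/ and viewed, at most 10 in all, crops included, and the job is handed in when it is done.

Besides the shell and the picture viewer there is one more tool, called after "Emit:" as name(argument=value, ...) on one line, values as JSON. send_rows: Moves the arm, as the interface text tells. Its arguments: {"type":"object","properties":{"commands":{"type":"array","items":{"type":"array","items":{"type":"number"}}}},"required":["commands"]}

```bash
mkdir -p pics; cat > h.py <<'E'
import numpy as np, cv2
from rig import read_state, optics, bot
def cap(n):
    s=read_state(); c=optics.capture(n); K=np.array(c["intrinsics"]); 
    if n=="wrist":
        T=np.eye(4);T[:3,:3]=np.array(s["tcp_rot"]);T[:3,3]=s["position"]
        W=T@np.array(c["T_tool_cam"])
    else: W=np.linalg.inv(np.array(c["extrinsics"]))
    return dict(img=c["image"],K=K,k1=c["k1"],W=W)
def ray(c,uv):
    uv=np.atleast_2d(np.array(uv,float)); 
    p=cv2.undistortPoints(uv.reshape(-1,1,2),c["K"],np.array([c["k1"],0,0,0.])).reshape(-1,2)
    d=np.c_[p,np.ones(len(p))]@c["W"][:3,:3].T
    return c["W"][:3,3],d
def plane(c,uv,z):
    o,d=ray(c,uv); return o+d*((z-o[2])/d[:,2])[:,None]
def tri(c1,p1,c2,p2):
    o1,d1=ray(c1,p1);o2,d2=ray(c2,p2);out=[]
    for a,b in zip(d1,d2):
        A=np.c_[a,-b];t=np.linalg.lstsq(A,o2-o1,rcond=None)[0]
        q1=o1+t[0]*a;q2=o2+t[1]*b;out.append(np.r_[(q1+q2)/2,np.linalg.norm(q1-q2)])
    return np.array(out)
def proj(c,P):
    M=np.linalg.inv(c["W"]);P=np.atleast_2d(np.array(P,float))
    return cv2.projectPoints(P,cv2.Rodrigues(M[:3,:3])[0],M[:3,3],c["K"],np.array([c["k1"],0,0,0.]))[0].reshape(-1,2)
E
python3 - <<'E'
from h import *
import pickle
d={n:cap(n) for n in("scene","side","wrist")}
pickle.dump(d,open("d0.pkl","wb"))
for n in d:
    print(n,d[n]["W"].round(3).tolist(),d[n]["k1"],d[n]["K"][0,0])
    cv2.imwrite(f"pics/{n}0.png",d[n]["img"])
s=read_state();print(s["time_s"],s["tcp_rot"])
E
```

```text
scene [[-0.821, 0.333, -0.463, 1.044], [0.57, 0.443, -0.692, 0.687], [-0.025, -0.832, -0.554, 0.685], [0.0, 0.0, 0.0, 1.0]] -0.08068118563765998 479.47874485186406
side [[0.914, -0.32, 0.25, 0.278], [-0.406, -0.708, 0.577, -0.715], [-0.008, -0.629, -0.777, 0.837], [0.0, 0.0, 0.0, 1.0]] 0.0036268941164016876 489.0882697973058
wrist [[1.0, 0.0, -0.001, 0.625], [-0.0, -0.952, -0.305, 0.082], [-0.001, 0.305, -0.952, 0.385], [0.0, 0.0, 0.0, 1.0]] -0.0465775308126191 416.0305141223065
0.15 [[-3.45679519e-05  9.99998582e-01 -1.68388488e-03]
 [ 9.99999962e-01  3.50269206e-05  2.72536648e-04]
 [ 2.72595243e-04 -1.68387539e-03 -9.99998545e-01]]
```

View pics/scene0.png

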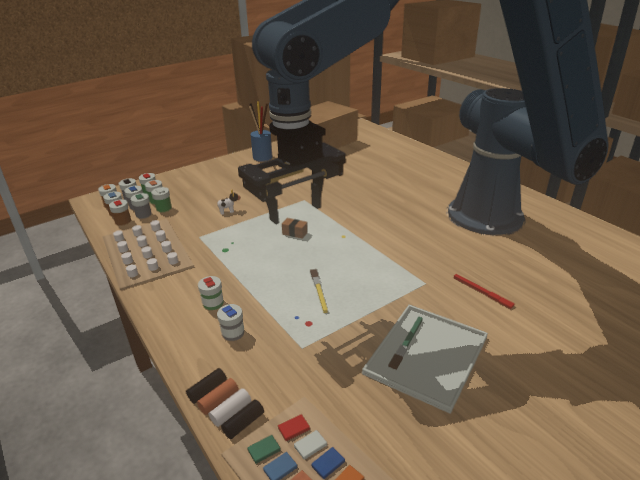

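View pics/side0.png

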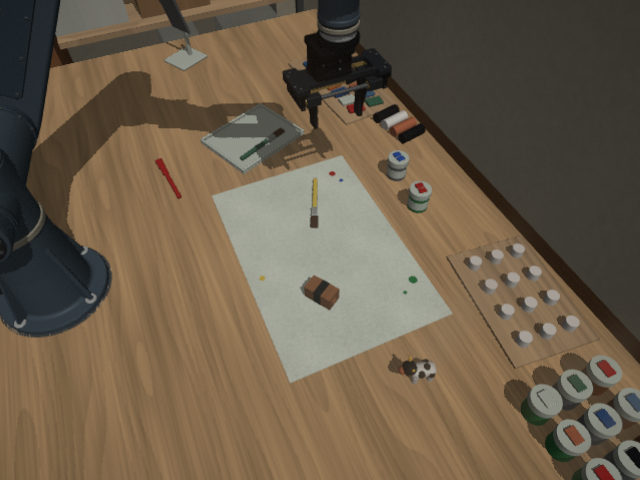

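Scene shows the yellow brush at scene (318,290) / side (315,203). The red stick at scene (483,290) / side (168,178) is a look-alike to leave alone. The block is at scene (294,228) / side (321,292), and the tray at scene (427,355) / side (252,137). The enlarged crop is next.

```bash
python3 - <<'E'
from h import *
import pickle
d=pickle.load(open("d0.pkl","rb"))
def crop(n,x,y,w,h,k): return cv2.resize(d[n]["img"][y:y+h,x:x+w],None,fx=k,fy=k,interpolation=cv2.INTER_CUBIC)
S="scene";D="side"
top=np.hstack([crop(S,290,262,50,60,5)[:,:250],crop(D,290,172,50,60,5),crop(D,296,266,60,60,5)])
bot_=np.hstack([crop(S,355,300,140,110,3)[:300,:400],crop(D,195,98,133,100,3)[:300,:399]])
bot_=np.pad(bot_[:300],((0,0),(0,800-bot_[:300].shape[1]),(0,0)))
im=np.vstack([top,bot_]);cv2.imwrite("pics/c1.png",im);print(im.shape)
for n in (S,D):
    hsv=cv2.cvtColor(d[n]["img"],cv2.COLOR_BGR2HSV)
    m=cv2.inRange(hsv,(20,110,120),(35,255,255)); 
    N,l,st,c=cv2.connectedComponentsWithStats(m)
    for i in range(1,N):
        if st[i,4]>25: print(n,"yel",st[i],c[i].round(1))
E
```

```text
(600, 800, 3)
scene yel [257 102   3  26  31] [258.4 113.7]
scene yel [316 284  11  29 121] [321.3 297.7]
side yel [313 179   4  27 107] [314.5 192.1]
```

View pics/c1.png

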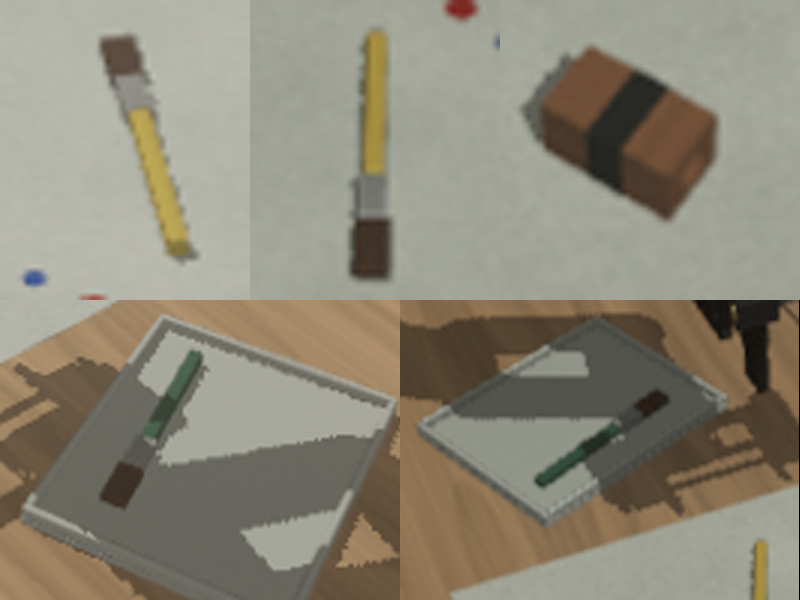

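View pics/wrist0.png

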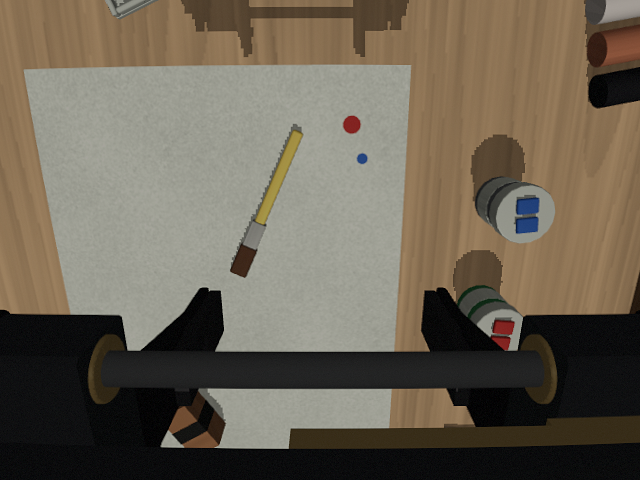

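The crop confirms the yellow-handled brush: bristle end at scene (313.7,269.6) / side (314,227.6), handle end at scene (325.6,310.6) / side (315,178.2). The block appears to show the hole on its right-hand end in side, near (334,298). The green bristles point to the tray's lower-left edge in scene.

```bash
python3 - <<'E'
from h import *
import pickle
np.set_printoptions(precision=4,suppress=True)
d=pickle.load(open("d0.pkl","rb"));S,D,W=d["scene"],d["side"],d["wrist"]
print("brush tip,end"); 
print(tri(S,[[313.7,269.6],[325.6,310.6]],D,[[314,227.6],[315,178.2]]))
print(tri(W,[[238,274],[297,130]],D,[[314,227.6],[315,178.2]]))
print(tri(W,[[238,274],[297,130]],S,[[313.7,269.6],[325.6,310.6]]))
print("W z=.01",plane(W,[[238,274],[297,130]],.01))
print("tray A,B,C"); sp=[[409.3,305.7],[487.3,333.3],[362.3,370]];dp=[[244,171.3],[201,140.3],[303.3,130.3],[261,104]]
print(tri(S,sp,D,dp[:3])); print(plane(D,dp,.014)); print(plane(S,sp,.014))
sg=lambda u,v:[355+u/3,300+(v-300)/3]; dg=lambda u,v:[195+(u-400)/3,98+(v-300)/3]
gs=[sg(196,353),sg(115,503)];gd=[dg(540,480),dg(656,397)]
print("green end,tip");print(tri(S,gs,D,gd));print(plane(S,gs,.015),plane(D,gd,.015))
# block: side top-face corners crop
b=lambda u,v:[296+(u-500)/5,266+v/5]
bp=[b(592,47),b(716,117),b(668,168),b(543,103)]
print("block top (side z=.034)",plane(D,bp,.034)); 
hsv=cv2.cvtColor(S["img"],cv2.COLOR_BGR2HSV)
c=cv2.resize(S["img"][205:250,265:325],None,fx=6,fy=6,interpolation=cv2.INTER_CUBIC);
w=cv2.resize(W["img"][380:455,150:235],None,fx=4,fy=4,interpolation=cv2.INTER_CUBIC)
o=np.zeros((300,720,3),np.uint8);o[:270,:360]=c;o[:300,370:370+340]=w;cv2.imwrite("pics/c2.png",o)
E
```

```text
brush tip,end
[[ 0.5398 -0.0734  0.004   0.002 ]
 [ 0.6034  0.0643  0.0071  0.0001]]
[[ 0.5408 -0.0748  0.0048  0.001 ]
 [ 0.6026  0.063   0.0086  0.0005]]
[[ 0.5398 -0.0745  0.0037  0.0032]
 [ 0.6022  0.0629  0.0055  0.0001]]
W z=.01 [[ 0.5424 -0.0728  0.01  ]
 [ 0.6024  0.0632  0.01  ]]
tray A,B,C
[[0.4537 0.1583 0.008  0.0035]
 [0.3889 0.3126 0.0093 0.0029]
 [0.646  0.238  0.0095 0.0004]]
[[0.4538 0.1505 0.014 ]
 [0.3892 0.3052 0.014 ]
 [0.6438 0.233  0.014 ]
 [0.581  0.3855 0.014 ]]
[[0.4571 0.1634 0.014 ]
 [0.3918 0.3155 0.014 ]
 [0.6488 0.241  0.014 ]]
green end,tip
[[0.4635 0.2016 0.0113 0.0016]
 [0.5932 0.2658 0.0062 0.003 ]]
[[0.4658 0.2045 0.015 ]
 [0.6005 0.2708 0.015 ]] [[0.4633 0.1969 0.015 ]
 [0.5887 0.2566 0.015 ]]
block top (side z=.034) [[ 0.4829 -0.2101  0.034 ]
 [ 0.5136 -0.2597  0.034 ]
 [ 0.4871 -0.2728  0.034 ]
 [ 0.4551 -0.2263  0.034 ]]
```

View pics/c2.png

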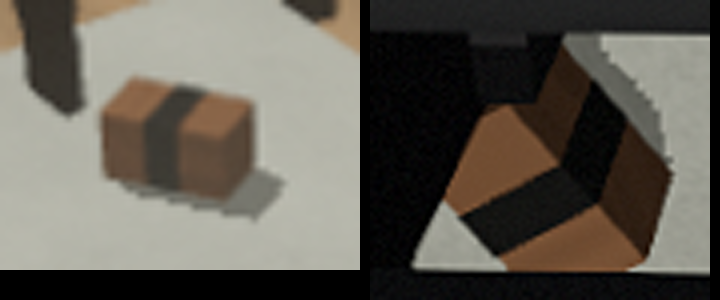

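The views agree on the brush: grip point near (0.576, 0.005), heading −114°. Going to a hover over it, then a closer look.

Emit:
send_rows(commands=[[1.2,0,1.2,0.05,-0.4,1.0,0.5],[0,0,2.4,0.1,-0.8,2.0,0.45],[0,0,3.6,0.15,-1.2,3.0,0.45],[0,0,4.84,0.18,-1.63,3.6,0.45],[0,0,4.84,0.18,-1.63,3.6,0.45],[0,0,4.84,0.18,-1.63,3.6,0.45],[0,0,4.84,0.18,-1.63,3.6,0.45]])

```text
time_s: 0.73
position: [0.5785, 0.005, 0.1158]
tcp_rot: [[0.408, 0.913, 0.004], [0.913, -0.408, -0.001], [0.001, 0.004, -1.0]]
force: [0.7, -0.2, -0.9]
opening: 0.551
grasp_force: 0.0
```

```bash
cat > look.py <<'E'
from h import *
import sys,pickle
np.set_printoptions(precision=4,suppress=True)
s=read_state();c=cap("wrist");pickle.dump(c,open(sys.argv[1]+".pkl","wb"))
cv2.imwrite(f"pics/{sys.argv[1]}.png",c["img"]);print(s["time_s"],np.array(s["position"]),np.array(s["tcp_rot"]),s["opening"],s["force"],np.array(s["joint_positions"]))
E
python3 look.py w1; python3 - <<'E'
from h import *
import pickle
np.set_printoptions(precision=4,suppress=True)
c=pickle.load(open("w1.pkl","rb"));hsv=cv2.cvtColor(c["img"],cv2.COLOR_BGR2HSV)
m=cv2.inRange(hsv,(20,110,80),(35,255,255))
N,l,st,ce=cv2.connectedComponentsWithStats(m);i=1+st[1:,4].argmax();print(st[i],ce[i])
r=cv2.minAreaRect(np.argwhere(l==i)[:,::-1].astype(np.float32));b=cv2.boxPoints(r);print(r);print(plane(c,b,.01))
E
```

```text
0.7333 [0.5785 0.005  0.1158] [[ 0.4078  0.913   0.004 ]
 [ 0.9131 -0.4078 -0.0007]
 [ 0.001   0.0039 -1.    ]] 0.551474189204252 [ 0.676  -0.2358 -0.9456] [-10.5669  34.75    94.467    0.0024  50.5501  13.5009]
[ 311  140   15  135 1923] [317.6589 206.2262]
((318.0, 207.0), (134.0, 14.0), 90.0)
[[ 0.5991  0.0644  0.01  ]
 [ 0.6072  0.0608  0.01  ]
 [ 0.5701 -0.0227  0.01  ]
 [ 0.5612 -0.0187  0.01  ]]
```

View pics/w1.png

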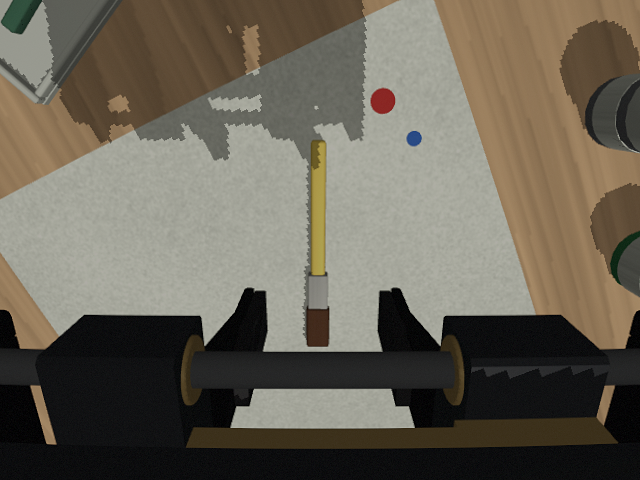

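The wrist view shows the brush upright in the picture between the fingers: handle x 311–326, y 140–275, bristles to y 345. Alignment is good, so I'm descending and gripping.

Emit:
send_rows(commands=[[0,0,0,0,0,1.0,0.4],[0,0,0,0,0,2.0,0.4],[0,0,0,0,0,2.8,0.4],[0,0,0,0,0,3.3,0.4],[0,0,0,0,0,3.6,0.4],[0,0,0,0,0,3.7,0.4],[0,0,0,0,0,3.7,0.4],[0,0,0,0,0,3.7,0],[0,0,0,0,0,3.7,0],[0,0,0,0,0,3.7,0],[0,0,0,0,0,3.7,0],[0,0,0,0,0,3.7,0],[0,0,0,0,0,3.7,0],[0,0,0,0,0,3.7,0],[0,0,0,0,0,3.7,0]])

```text
time_s: 2.03
position: [0.5765, 0.0054, 0.0042]
tcp_rot: [[0.41, 0.912, 0.001], [0.912, -0.41, -0.0], [0.0, 0.001, -1.0]]
force: [-0.2, -0.6, 5.6]
opening: 0.107
grasp_force: 30.0
```

Gripped (9.3 mm opening). Lifting, and turning over toward the tray.

Emit:
send_rows(commands=[[0,0,0,0,0,-0.5,0],[0,0,0,0,0,-1.3,0],[0,0,-1.3,0,0,-2.3,0],[0,0,-2.6,0.4,-0.33,-3.2,0],[0,0,-4.0,0.9,-0.75,-4.0,0],[0,0,-5.4,1.5,-1.25,-4.2,0],[0,0,-6.8,2.2,-1.84,-4.2,0],[0,0,-8.2,2.9,-2.43,-4.2,0],[0,0,-9.6,3.6,-3.0,-4.2,0],[0,0,-11.0,4.2,-3.5,-4.2,0],[0,0,-12.4,4.8,-4.0,-4.2,0],[0,0,-13.8,5.4,-4.5,-4.2,0],[0,0,-15.2,5.9,-4.93,-4.2,0],[0,0,-16.6,6.4,-5.35,-4.2,0],[0,0,-18.0,6.8,-5.69,-4.2,0],[0,0,-19.4,7.2,-6.02,-4.2,0],[0,0,-20.8,7.5,-6.27,-4.2,0],[0,0,-22.2,7.7,-6.44,-4.2,0],[0,0,-23.6,7.88,-6.59,-4.2,0],[0,0,-25.0,7.88,-6.59,-4.2,0]])

```text
time_s: 3.7
position: [0.4917, 0.3033, 0.1291]
tcp_rot: [[-0.981, -0.195, -0.001], [-0.195, 0.981, 0.0], [0.001, 0.0, -1.0]]
force: [-0.3, -0.8, -0.3]
opening: 0.106
grasp_force: 30.0
```

Emit:
send_rows(commands=[[0,0,-1.4,0,0,0,0],[0,0,-2.9,0,0,0,0],[0,0,-2.9,0,0,0,0],[0,0,-2.9,0,0,0,0],[0,0,-2.9,0,0,0,0]])

```text
time_s: 4.12
position: [0.4925, 0.302, 0.1293]
tcp_rot: [[-0.905, -0.425, -0.001], [-0.425, 0.905, -0.0], [0.001, 0.0, -1.0]]
force: [0.4, -0.6, -0.9]
opening: 0.107
grasp_force: 30.0
```

```bash
python3 look.py w2
```

```text
4.1167 [0.4925 0.302  0.1293] [[-0.9052 -0.4249 -0.0005]
 [-0.4249  0.9052 -0.0002]
 [ 0.0005  0.     -1.    ]] 0.1065872514919229 [ 0.4253 -0.5845 -0.8996] [ 20.4376  33.6415  93.8498  -0.0001  52.5401 -94.7079]
```

View pics/w2.png

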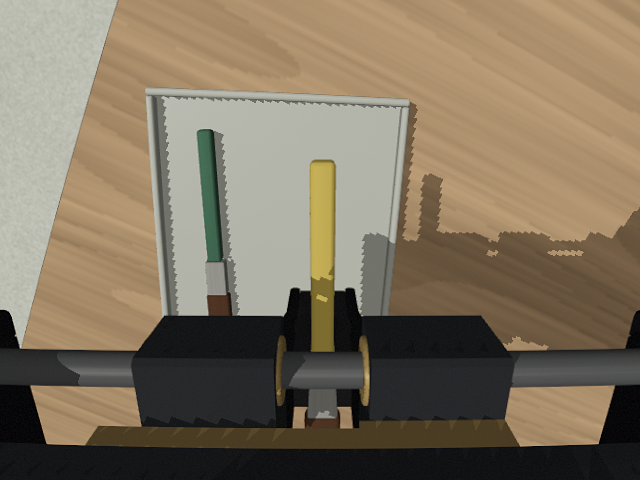

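The wrist view shows the green handle from (205,130) to (214,262), the tray's handle-end rim corners at (147,89) and (410,101), and the yellow brush held from (322,160) straight down. Bristles point the same way.

```bash
python3 - <<'E'
from h import *
import pickle
np.set_printoptions(precision=4,suppress=True)
c=pickle.load(open("w2.pkl","rb"));hsv=cv2.cvtColor(c["img"],cv2.COLOR_BGR2HSV)
def hd(p):v=p[1]-p[0];return np.degrees(np.arctan2(v[1],v[0])),np.linalg.norm(v[:2])
for nm,lo,hi,z in(("g",(60,60,30),(95,255,255),.015),("y",(20,110,80),(35,255,255),.135)):
    m=cv2.inRange(hsv,lo,hi);N,l,st,ce=cv2.connectedComponentsWithStats(m);i=1+st[1:,4].argmax()
    ys=np.unique(np.argwhere(l==i)[:,0]);
    rows=[ys[6],ys[-8]] if nm=="g" else [175,270]
    e=[ [np.argwhere(l[r]==i)[:,0].mean(),r] for r in rows];p=plane(c,e,z);print(nm,st[i],e,p,hd(p))
    if nm=="g": gt=plane(c,[[e[0][0],ys[0]]],z);print(gt)
r=plane(c,[[147,89],[410,101]],.014);h,L=hd(r);print("rim",r,h-90,L)
a=np.radians(h-90);ex=np.array([np.cos(a),np.sin(a)]);ey=np.array([-ex[1],ex[0]])
ctr=r.mean(0)[:2]+.105*ex;print("tray ctr",ctr)
for nm,q in(("gend",gt[0,:2]),("tcp",np.array([.4925,.302]))): print(nm,(q-ctr)@ex,(q-ctr)@ey)
E
```

```text
g [ 197  130   26  132 2071] [[np.float64(205.5), np.int64(136)], [np.float64(215.0), np.int64(254)]] [[0.4649 0.2025 0.015 ]
 [0.539  0.2373 0.015 ]] (np.float64(25.14027946530697), np.float64(0.08185353409049889))
[[0.4614 0.2012 0.015 ]]
y [ 310  160   25  192 4515] [[np.float64(322.0), 175], [np.float64(322.0), 270]] [[0.4388 0.2745 0.135 ]
 [0.4739 0.291  0.135 ]] (np.float64(25.1328373835309), np.float64(0.03878858454359724))
rim [[0.4533 0.1576 0.014 ]
 [0.389  0.3132 0.014 ]] 22.446089191307053 0.168386991193791
tray ctr [0.5182 0.2755]
gend -0.0808728783698348 -0.04697950626942979
tcp -0.01358985846701083 0.03431282682831567
```

Parallel to the green one within 0.1°, and at tray y = +34 mm. Lowering gently.

Emit:
send_rows(commands=[[0,0,0,0,0,0.5,0],[0,0,0,0,0,1.3,0],[0,0,0,0,0,2.2,0],[0,0,0,0,0,2.9,0],[0,0,0,0,0,3.4,0],[0,0,0,0,0,3.7,0],[0,0,0,0,0,3.83,0],[0,0,0,0,0,3.9,0],[0,0,0,0,0,3.95,0],[0,0,0,0,0,3.98,0],[0,0,0,0,0,3.98,0],[0,0,0,0,0,3.98,0]])

```text
time_s: 5.17
position: [0.4931, 0.3023, 0.0109]
tcp_rot: [[-0.904, -0.427, 0.001], [-0.427, 0.904, 0.001], [-0.001, -0.0, -1.0]]
force: [0.4, -0.6, 0.1]
opening: 0.111
grasp_force: 30.0
```

Emit:
send_rows(commands=[[0,0,0,0,0,0.03,0],[0,0,0,0,0,0.05,0],[0,0,0,0,0,0.05,0]])

```text
time_s: 5.42
position: [0.4929, 0.3022, 0.0092]
tcp_rot: [[-0.904, -0.427, 0.001], [-0.427, 0.904, 0.0], [-0.001, -0.0, -1.0]]
force: [-0.6, 0.4, 3.7]
opening: 0.105
grasp_force: 30.0
```

Light contact (about 4 N). Releasing and lifting away.

Emit:
send_rows(commands=[[0,0,0,0,0,0,0.15],[0,0,0,0,0,0,0.25],[0,0,0,0,0,0,0.35],[0,0,0,0,0,0,0.35],[0,0,0,0,0,0,0.35],[0,0,0,0,0,-0.3,0.35],[0,0,0,0,0,-1.0,0.35],[0,0,0,0,0,-2.0,0.35],[0,0,0,0,0,-3.2,0.5],[0,0,0,0,0,-4.4,0.7],[0,0,0,0,0,-5.4,0.7],[0,0,0,0,0,-5.4,0.7]])

```text
time_s: 6.42
position: [0.4966, 0.3038, 0.1779]
tcp_rot: [[-0.904, -0.428, 0.013], [-0.428, 0.904, 0.005], [-0.014, -0.001, -1.0]]
force: [0.2, 1.1, -0.4]
opening: 0.567
grasp_force: 0.0
```

```bash
python3 look.py w3;python3 - <<'E'
from h import *
import pickle
np.set_printoptions(precision=4,suppress=True)
c=pickle.load(open("w3.pkl","rb"));hsv=cv2.cvtColor(c["img"],cv2.COLOR_BGR2HSV)
for nm,lo,hi in(("g",(60,60,30),(95,255,255)),("y",(20,110,80),(35,255,255))):
    m=cv2.inRange(hsv,lo,hi);N,l,st,ce=cv2.connectedComponentsWithStats(m);i=1+st[1:,4].argmax();ys=np.unique(np.argwhere(l==i)[:,0])
    e=[[np.argwhere(l[r]==i)[:,0].mean(),r] for r in(ys[5],ys[-6])];p=plane(c,e,.015);v=p[1]-p[0]
    print(nm,st[i],p,np.degrees(np.arctan2(v[1],v[0])),np.linalg.norm(v))
E
```

```text
6.4167 [0.4966 0.3038 0.1779] [[-0.9039 -0.4276  0.0129]
 [-0.4276  0.9039  0.0048]
 [-0.0137 -0.0012 -0.9999]] 0.5670974599328452 [ 0.1955  1.1182 -0.3632] [ 20.4611  29.786   91.5599   0.0006  57.8663 -94.8582]
g [ 215  117   21  116 1534] [[0.4649 0.2022 0.015 ]
 [0.5402 0.2375 0.015 ]] 25.07204307593903 0.08313715941932925
y [ 317  126   13  115 1383] [[0.4384 0.2744 0.015 ]
 [0.5136 0.3096 0.015 ]] 25.064775333905587 0.08310783680544216
```

The yellow brush lies flat, released, 25.06° versus the green's 25.07°. The green one has not moved. On to the block.

Emit:
send_rows(commands=[[0,0,0.4,0.2,-0.41,-0.2,0.7],[0,0,1.2,0.6,-1.22,-0.3,0.7],[0,0,2.2,1.1,-2.24,-0.3,0.7],[0,0,3.3,1.6,-3.26,-0.3,0.7],[0,0,4.4,2.15,-4.39,-0.3,0.7],[0,0,5.5,2.7,-5.5,-0.3,0.7],[0,0,6.6,3.25,-6.63,-0.3,0.7],[0,0,7.8,3.8,-7.75,-0.3,0.7],[0,0,9.0,4.35,-8.87,-0.3,0.7],[0,0,10.2,4.9,-10.0,-0.3,0.7],[0,0,11.4,5.45,-11.1,-0.3,0.7],[0,0,12.5,6.0,-12.24,-0.3,0.7],[0,0,13.6,6.5,-13.26,-0.3,0.7],[0,0,14.6,7.0,-14.28,-0.3,0.7],[0,0,15.5,7.4,-15.1,-0.3,0.7],[0,0,16.1,7.7,-15.7,-0.3,0.7],[0,0,16.4,7.98,-16.28,-0.3,0.7],[0,0,16.4,7.98,-16.28,-0.3,0.7],[0,0,16.4,7.98,-16.28,-0.3,0.7],[0,0,16.4,7.98,-16.28,-0.3,0.7]])

```text
time_s: 8.13
position: [0.4834, -0.2407, 0.1785]
tcp_rot: [[-0.548, 0.836, -0.003], [0.836, 0.548, 0.003], [0.004, -0.001, -1.0]]
force: [-0.7, 0.8, -0.2]
opening: 0.699
grasp_force: 0.0
```

```bash
python3 look.py w4
```

```text
8.1333 [ 0.4834 -0.2407  0.1785] [[-0.5483  0.8363 -0.003 ]
 [ 0.8363  0.5483  0.0027]
 [ 0.0039 -0.001  -1.    ]] 0.6991229716050383 [-0.7202  0.7772 -0.2366] [-38.3418  27.1641  96.7804   0.018   56.2873 -71.6038]
```

View pics/w4.png

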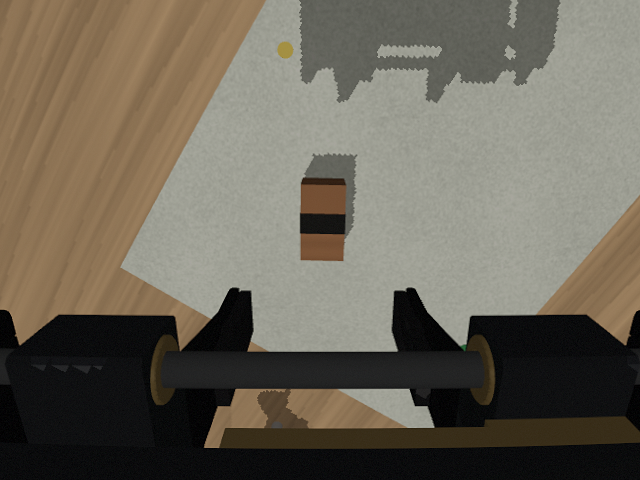

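The block is square in the view: top face from (301,184) to (345,261), band across at y ≈ 224, and its nearer end face is the dark strip at y 178–184.

```bash
python3 - <<'E'
from h import *
import pickle
np.set_printoptions(precision=4,suppress=True)
c=pickle.load(open("w4.pkl","rb"));d=pickle.load(open("d0.pkl","rb"))
p=plane(c,[[301,184],[346,184],[344.5,261],[301,261]],.034);print(p,p.mean(0))
a=(p[0]+p[1])/2-(p[2]+p[3])/2;print(np.linalg.norm(a),np.degrees(np.arctan2(a[1],a[0])),np.linalg.norm(p[0]-p[1]))
R=np.array(read_state()["tcp_rot"]);print("shift tool mm",R.T@(p.mean(0)-read_state()["position"])*1e3)
# band edge height check: band/top corner by tri wrist-side: far-right top corner & near
b=lambda u,v:[296+(u-500)/5,266+v/5]
print(tri(c,[[301,184],[346,184],[344.5,261],[301,261]],d["side"],[b(543,103),b(592,47),b(716,117),b(668,168)]))
# hole evidence in side: project candidate hole end
S=d["side"];o=cv2.resize(S["img"][284:312,318:346],None,fx=14,fy=14,interpolation=cv2.INTER_CUBIC)
o=cv2.normalize(o,None,0,255,cv2.NORM_MINMAX);sc=d["scene"]["img"][212:250,276:312];o2=cv2.resize(sc,(392,392),interpolation=cv2.INTER_CUBIC)
cv2.imwrite("pics/c3.png",np.hstack([o,o2]))
E
```

```text
[[ 0.4541 -0.2266  0.034 ]
 [ 0.4822 -0.2081  0.034 ]
 [ 0.5156 -0.2595  0.034 ]
 [ 0.4869 -0.2783  0.034 ]] [ 0.4847 -0.2431  0.034 ]
0.06127428387821148 122.74667264020708 0.033589039368627165
shift tool mm [ -3.2967  -0.556  144.7789]
[[ 0.4545 -0.2266  0.0346  0.0009]
 [ 0.483  -0.2085  0.0315  0.001 ]
 [ 0.5147 -0.2594  0.0337  0.002 ]
 [ 0.4857 -0.2762  0.0401  0.0004]]
```

View pics/c3.png

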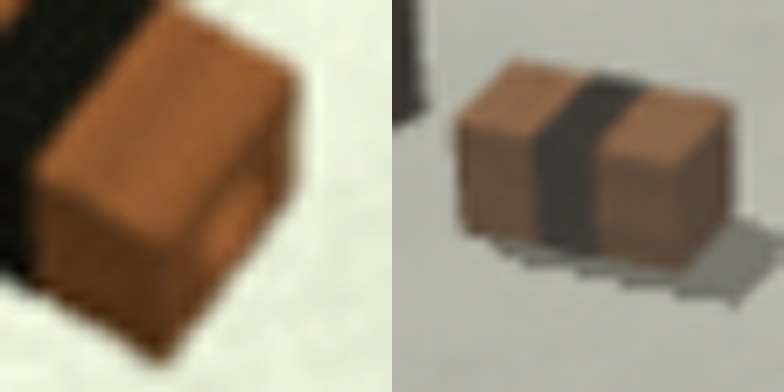

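The side crop shows the bright hole ellipse on the end pointing away from the robot (heading −57°), at crop (235,215). The other end is plain in scene. Descending to grip the block's middle.

Emit:
send_rows(commands=[[0,0,0,-0.11,-0.02,1.0,0.7],[0,0,0,-0.11,-0.02,2.2,0.7],[0,0,0,-0.11,-0.02,3.4,0.7],[0,0,0,-0.11,-0.02,4.4,0.7],[0,0,0,-0.11,-0.02,5.1,0.7],[0,0,0,-0.11,-0.02,5.5,0.7],[0,0,0,-0.11,-0.02,5.7,0.7],[0,0,0,-0.11,-0.02,5.77,0.7],[0,0,0,-0.11,-0.02,5.77,0.7],[0,0,0,-0.11,-0.02,5.77,0],[0,0,0,-0.11,-0.02,5.77,0],[0,0,0,-0.11,-0.02,5.77,0],[0,0,0,-0.11,-0.02,5.77,0],[0,0,0,-0.11,-0.02,5.77,0],[0,0,0,-0.11,-0.02,5.77,0],[0,0,0,-0.11,-0.02,5.77,0]])

```text
time_s: 9.52
position: [0.4865, -0.2451, 0.0071]
tcp_rot: [[-0.549, 0.836, 0.001], [0.836, 0.549, -0.001], [-0.001, 0.0, -1.0]]
force: [-0.4, 0.3, 4.8]
opening: 0.39
grasp_force: 29.9
```

Gripped at 33.9 mm. Lifting straight, then rotating about the finger axis so the hole end comes up.

Emit:
send_rows(commands=[[0,0,0,0,0,-0.5,0],[0,0,0,0,0,-1.3,0],[0,0,0,0,0,-2.3,0],[0,0,0,0,0,-3.4,0],[0,0,0,-0.1,-0.1,-4.5,0],[0,-0.6,0,-0.4,-0.4,-5.5,0],[0,-1.6,0,-0.8,-0.8,-6.4,0],[0,-2.8,0,-1.2,-1.2,-7.2,0],[0,-4.0,0,-1.7,-1.7,-8.0,0],[0,-5.2,0,-2.2,-2.2,-8.7,0],[0,-6.4,0,-2.7,-2.7,-9.3,0],[0,-7.6,0,-3.2,-3.1,-9.9,0],[0,-8.8,0,-3.6,-3.5,-10.4,0],[0,-10.0,0,-4.0,-3.9,-10.8,0],[0,-11.2,0,-4.4,-4.3,-11.1,0],[0,-12.4,0,-4.8,-4.7,-11.3,0],[0,-13.6,0,-5.1,-5.0,-11.3,0],[0,-14.8,0,-5.4,-5.3,-11.3,0],[0,-16.0,0,-5.6,-5.5,-11.3,0],[0,-17.0,0,-5.6,-5.5,-11.3,0]])

```text
time_s: 11.18
position: [0.4452, -0.4872, 0.4093]
tcp_rot: [[-0.266, 0.842, 0.468], [0.417, 0.539, -0.732], [-0.869, 0.001, -0.495]]
force: [0.9, -0.5, -0.9]
opening: 0.385
grasp_force: 29.9
```

Emit:
send_rows(commands=[[0,-0.6,0,0,0,0,0],[0,-1.0,0,0,0,0,0],[0,-1.0,0,0,0,0,0],[0,-1.0,0,0,0,0,0],[0,-1.0,0,0,0,0,0],[0,-1.0,0,0,0,0,0],[0,-1.0,0,0,0,0,0]])

```text
time_s: 11.77
position: [0.4497, -0.4862, 0.4339]
tcp_rot: [[-0.252, 0.838, 0.485], [0.385, 0.546, -0.744], [-0.888, -0.001, -0.46]]
force: [0.5, 0.7, -0.9]
opening: 0.387
grasp_force: 29.9
```

```bash
python3 - <<'E'
from h import *
s=read_state();print(s["time_s"],np.array(s["position"]).round(4),np.array(s["tcp_rot"]).round(4),np.array(s["joint_positions"]).round(1),np.abs(s["qvel"]).max(),s["opening"],s["force"])
R=np.array(s["tcp_rot"]);g=np.array(s["position"])-.019*R[:,2]
o=[]
for n in("side","scene"):
    c=cap(n);u=proj(c,g)[0].astype(int);print(n,u)
    x,y=np.clip(u-[50,50],0,[540,380]);o.append(cv2.resize(c["img"][y:y+100,x:x+100],None,fx=4,fy=4,interpolation=cv2.INTER_CUBIC))
cv2.imwrite("pics/f.png",np.hstack(o))
E
```

```text
11.7667 [ 0.4497 -0.4862  0.4339] [[-2.517e-01  8.377e-01  4.846e-01]
 [ 3.850e-01  5.461e-01 -7.440e-01]
 [-8.879e-01 -7.000e-04 -4.600e-01]] [-5.690e+01  8.500e+00  1.089e+02 -8.190e+01  1.000e-01 -8.100e+00] 0.25887891202578334 0.3871053970177399 [ 0.46257386  0.68283621 -0.8840765 ]
side [373 258]
scene [252  44]
```

View pics/f.png

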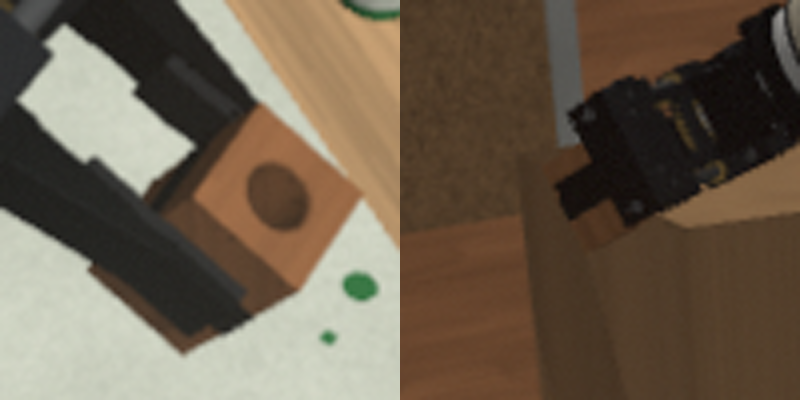

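The hole is confirmed on the upper end, at (278,195) in the left crop. The tilt is incomplete (62°) because joint 5 is at its lower limit and the pose is too folded. Fitting the arm geometry will give a reachable spot.

```bash
python3 - <<'E'
from h import *
from scipy.optimize import least_squares
D=[([-10.227,30.224,82.088,0,67.689],[.625,0,.223]),([-10.5669,34.75,94.467,0,50.5501],[.5785,.005,.1158]),([20.4376,33.6415,93.8498,0,52.5401],[.4925,.302,.1293]),([20.4611,29.786,91.5599,0,57.8663],[.4966,.3038,.1779]),([-38.3418,27.1641,96.7804,0,56.2873],[.4834,-.2407,.1785]),([-56.9,8.5,108.9,0,.1],[.4497,-.4862,.4339])]
def fk(p,q):
    A,B,C,H,L,o,f=p;j=np.radians(q);t=j[1]+j[2];w=t+j[4]
    r=A+B*np.sin(j[1])+C*np.sin(t+f)+L*np.sin(w);z=H+B*np.cos(j[1])+C*np.cos(t+f)+L*np.cos(w)
    return np.array([r*np.cos(j[0])-o*np.sin(j[0]),r*np.sin(j[0])+o*np.cos(j[0]),z])
f=lambda p:np.concatenate([fk(p,q)-x for q,x in D]+[.003*(np.array(p)-[0,.4,.4,.35,.25,.11,0])])
s=least_squares(f,[0,.4,.4,.35,.25,.11,0]);print(s.x.round(3),np.abs(f(s.x)[:18]).max())
for q in([-57,20,50,0,20],[-57,0,60,0,30],[-57,10,60,0,20],[-57,-10,65,0,35],[-57,-15,75,0,30]):print(q,fk(s.x,q).round(3))
E
```

```text
[-0.002  0.59   0.409  0.274  0.306  0.111  0.281] 0.00013787311084761944
[-57, 20, 50, 0, 20] [ 0.591 -0.706  0.856]
[-57, 0, 60, 0, 30] [ 0.475 -0.527  0.962]
[-57, 10, 60, 0, 20] [ 0.537 -0.622  0.882]
[-57, -10, 65, 0, 35] [ 0.414 -0.433  0.987]
[-57, -15, 75, 0, 30] [ 0.392 -0.399  0.942]
```

The fit is good to 0.14 mm. A level tool needs j2+j3 < 90°, which means going higher (z ≈ 0.86 m). First I'm tilting back to untwist joint 4.

Emit:
send_rows(commands=[[0,1.0,0,0,0,0,0],[0,2.0,0,0,0,0,0],[0,3.0,0,0,0,0,0],[0,4.0,0,0,0,0,0],[0,5.0,0,0,0,0,0],[0,6.0,0,0,0,0,0],[0,7.0,0,0,0,0,0],[0,8.0,0,0,0,0,0],[0,9.0,0,0,0,0,0],[0,10.0,0,0,0,0,0],[0,10.0,0,0,0,0,0],[0,10.0,0,0,0,0,0]])

```text
time_s: 12.87
position: [0.45, -0.4876, 0.4363]
tcp_rot: [[-0.533, 0.838, 0.119], [0.818, 0.546, -0.182], [-0.217, -0.0, -0.976]]
force: [0.4, -0.4, -0.8]
opening: 0.389
grasp_force: 29.9
```

```bash
cat > st.py <<'E'
from h import *
np.set_printoptions(precision=4,suppress=True)
s=read_state();print(s["time_s"],np.array(s["position"]),np.array(s["tcp_rot"]),np.array(s["joint_positions"]).round(1),np.abs(s["qvel"]).max().round(2),s["opening"])
E
python3 st.py
```

```text
12.8667 [ 0.45   -0.4876  0.4363] [[-0.5328  0.8379  0.1186]
 [ 0.8179  0.5458 -0.1822]
 [-0.2174 -0.     -0.9761]] [-56.9  19.   68.4  -0.   80.1 -90. ] 89.23 0.3885205672687662
```

Emit:
send_rows(commands=[[0,0,0,-0.2,0,-0.5,0],[0,0,0,-0.5,0,-1.3,0],[0,0,0,-0.8,0,-2.2,0],[0,-0.3,0,-1.15,0,-3.1,0],[0,-0.8,0,-1.5,0,-4.0,0],[0,-1.5,0,-1.8,0,-5.0,0],[0,-2.3,0,-2.2,0,-6.0,0],[0,-3.1,0,-2.6,0,-7.0,0],[0,-4.0,0,-2.95,0,-8.0,0],[0,-4.9,0,-3.3,0,-9.0,0],[0,-5.8,0,-3.7,0,-10.0,0],[0,-6.8,0,-4.05,0,-11.0,0],[0,-7.8,0,-4.4,0,-12.0,0],[0,-8.8,0,-4.7,0,-12.8,0],[0,-9.8,0,-4.9,0,-13.3,0],[0,-10.8,0,-4.9,0,-13.3,0],[0,-11.8,0,-4.9,0,-13.3,0],[0,-12.6,0,-4.9,0,-13.3,0],[0,-13.2,0,-4.9,0,-13.3,0],[0,-13.2,0,-4.9,0,-13.3,0]])

```text
time_s: 14.53
position: [0.4801, -0.533, 0.8509]
tcp_rot: [[-0.112, 0.838, 0.534], [0.17, 0.546, -0.82], [-0.979, -0.001, -0.204]]
force: [-1.0, -0.3, -1.9]
opening: 0.388
grasp_force: 29.9
```

```bash
python3 st.py
```

```text
14.5333 [ 0.4801 -0.533   0.8509] [[-0.1116  0.838   0.5341]
 [ 0.1704  0.5457 -0.8205]
 [-0.979  -0.0006 -0.2037]] [-56.9   0.5  66.1  -0.1  35.2 -89.9] 5.69 0.38788422944834183
```

Emit:
send_rows(commands=[[0,-0.5,0,0,0,0,0],[0,-1.2,0,0,0,0,0],[0,-1.8,0,0,0,0,0],[0,-2.15,0,0,0,0,0],[0,-2.3,0,0,0,0,0],[0,-2.3,0,0,0,0,0],[0,-2.3,0,0,0,0,0],[0,-2.3,0,0,0,0,0],[0,-2.3,0,0,0,0,0],[0,-2.3,0,0,0,0,0],[0,-2.3,0,0,0,0,0],[0,-2.3,0,0,0,0,0]])

```text
time_s: 15.53
position: [0.4801, -0.5332, 0.8567]
tcp_rot: [[0.002, 0.838, 0.546], [-0.003, 0.546, -0.838], [-1.0, -0.001, 0.004]]
force: [0.4, -0.5, -0.7]
opening: 0.387
grasp_force: 29.9
```

```bash
python3 st.py; python3 - <<'E'
from h import *
s=read_state();R=np.array(s["tcp_rot"]);g=np.array(s["position"])-.019*R[:,2]
o=[]
for n in("side","scene"):
    c=cap(n);u=proj(c,g)[0].astype(int);v=proj(c,[g+[0,0,-.03],g+[0,0,.03]]);
    x,y=np.clip(u-[50,50],0,[540,380]);print(n,u,((v-[x,y])*4).round());im=cv2.resize(c["img"][y:y+100,x:x+100],None,fx=4,fy=4,interpolation=cv2.INTER_CUBIC)
    o.append(im)
cv2.imwrite("pics/f2.png",np.hstack(o))
E
```

```text
15.5333 [ 0.4801 -0.5332  0.8567] [[ 0.0017  0.8381  0.5455]
 [-0.0035  0.5455 -0.8381]
 [-1.     -0.0005  0.0038]] [-56.9  -0.4  75.1  -0.3  15.1 -89.8] 0.2 0.386919199087925
side [ 638 -485] [[  220. -1319.]
 [  642. -2807.]]
scene [ 216 -144] [[ 207. -516.]
 [ 196. -638.]]
```

View pics/f2.png

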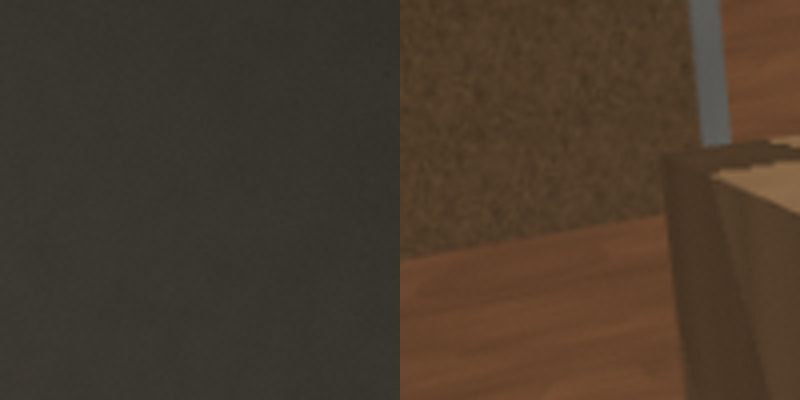

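These fixed views no longer contain the block. I've also used up my picture views (one over the limit), so I'll check for slip numerically with the wrist camera.

```bash
python3 - <<'E'
from h import *
np.set_printoptions(precision=1,suppress=True)
c=cap("wrist");s=read_state();R=np.array(s["tcp_rot"]);p=np.array(s["position"])
hsv=cv2.cvtColor(c["img"],cv2.COLOR_BGR2HSV)
P=np.array([[x,y,z] for x in(.0327,) for y in(-.017,.017) for z in(.007,-.027)])
print(proj(c,P@R.T+p))
for t in (-5,5):
    a=np.radians(t);ctr=np.array([.0027,0,-.019]);Ry=np.array([[np.cos(a),0,np.sin(a)],[0,1,0],[-np.sin(a),0,np.cos(a)]])
    print(t,proj(c,((P-ctr)@Ry.T+ctr)@R.T+p))
g=c["img"].astype(int)
for col in(308,320,332):
    print(col,[(r,tuple(int(v) for v in g[r,col])) for r in range(230,350,5)])
E
```

```text
[[284.5 231.7]
 [275.9 260.2]
 [365.4 231.6]
 [375.1 260.1]]
-5 [[285.1 235.3]
 [276.7 255.9]
 [364.6 235.2]
 [374.3 255.9]]
5 [[283.8 228.5]
 [275.2 265.1]
 [366.2 228.5]
 [376.  265.1]]
308 [(230, (59, 84, 117)), (235, (55, 78, 110)), (240, (61, 89, 124)), (245, (62, 88, 122)), (250, (58, 84, 116)), (255, (62, 88, 123)), (260, (77, 109, 148)), (265, (75, 107, 148)), (270, (75, 107, 147)), (275, (76, 108, 148)), (280, (75, 107, 147)), (285, (76, 108, 148)), (290, (76, 108, 147)), (295, (76, 108, 148)), (300, (76, 108, 148)), (305, (76, 107, 147)), (310, (76, 108, 148)), (315, (38, 38, 38)), (320, (36, 39, 37)), (325, (38, 40, 40)), (330, (36, 38, 38)), (335, (36, 39, 36)), (340, (37, 39, 38)), (345, (37, 38, 38))]
320 [(230, (58, 84, 116)), (235, (56, 79, 111)), (240, (62, 89, 124)), (245, (63, 89, 122)), (250, (60, 84, 117)), (255, (62, 88, 123)), (260, (76, 108, 147)), (265, (75, 108, 147)), (270, (75, 107, 147)), (275, (75, 107, 147)), (280, (77, 108, 149)), (285, (77, 108, 148)), (290, (76, 107, 148)), (295, (76, 108, 147)), (300, (76, 108, 148)), (305, (76, 107, 148)), (310, (76, 108, 148)), (315, (37, 37, 37)), (320, (35, 37, 36)), (325, (38, 40, 38)), (330, (38, 39, 38)), (335, (36, 38, 37)), (340, (39, 40, 39)), (345, (37, 37, 38))]
332 [(230, (57, 83, 117)), (235, (56, 80, 111)), (240, (61, 89, 123)), (245, (58, 85, 119)), (250, (60, 84, 115)), (255, (58, 84, 117)), (260, (75, 107, 147)), (265, (76, 108, 148)), (270, (76, 109, 148)), (275, (74, 107, 147)), (280, (77, 108, 148)), (285, (76, 108, 148)), (290, (75, 108, 147)), (295, (75, 107, 147)), (300, (74, 107, 147)), (305, (75, 107, 147)), (310, (76, 107, 147)), (315, (36, 36, 37)), (320, (35, 37, 38)), (325, (36, 39, 38)), (330, (37, 39, 39)), (335, (33, 35, 35)), (340, (38, 40, 40)), (345, (36, 35, 36))]
```

```bash
python3 - <<'E'
from h import *
g=cap("wrist")["img"].astype(int)
m=g[:,300:345].mean((1,2));print([(r,int(m[r])) for r in range(218,264)])
for row in(240,262,300): 
    x=g[row,:,2];print(row,[(c,int(x[c])) for c in list(range(264,296,2))+list(range(358,386,2))])
E
```

```text
[(218, 144), (219, 144), (220, 143), (221, 144), (222, 144), (223, 144), (224, 144), (225, 143), (226, 144), (227, 146), (228, 118), (229, 91), (230, 85), (231, 84), (232, 83), (233, 81), (234, 81), (235, 82), (236, 83), (237, 86), (238, 89), (239, 91), (240, 91), (241, 90), (242, 90), (243, 89), (244, 89), (245, 89), (246, 88), (247, 85), (248, 84), (249, 85), (250, 86), (251, 87), (252, 87), (253, 88), (254, 88), (255, 90), (256, 108), (257, 110), (258, 110), (259, 110), (260, 110), (261, 110), (262, 110), (263, 110)]
240 [(264, 182), (266, 181), (268, 181), (270, 181), (272, 181), (274, 183), (276, 182), (278, 179), (280, 120), (282, 123), (284, 123), (286, 123), (288, 123), (290, 124), (292, 124), (294, 124), (358, 125), (360, 126), (362, 125), (364, 125), (366, 125), (368, 161), (370, 159), (372, 158), (374, 158), (376, 160), (378, 159), (380, 159), (382, 159), (384, 158)]
262 [(264, 183), (266, 185), (268, 188), (270, 189), (272, 190), (274, 177), (276, 147), (278, 147), (280, 147), (282, 147), (284, 148), (286, 148), (288, 147), (290, 148), (292, 147), (294, 148), (358, 148), (360, 148), (362, 148), (364, 148), (366, 148), (368, 147), (370, 147), (372, 152), (374, 157), (376, 158), (378, 156), (380, 158), (382, 158), (384, 159)]
300 [(264, 24), (266, 25), (268, 24), (270, 37), (272, 37), (274, 30), (276, 154), (278, 149), (280, 147), (282, 147), (284, 147), (286, 147), (288, 147), (290, 147), (292, 147), (294, 148), (358, 147), (360, 148), (362, 148), (364, 147), (366, 147), (368, 149), (370, 121), (372, 36), (374, 35), (376, 28), (378, 28), (380, 25), (382, 27), (384, 23)]
```

The end face spans 27.5 px against 28.4 predicted for no slip, so the block is tilted under 1°. The hole points up, the arm is at rest, and the block is well clear of the bench. Handing in.

```bash
python3 -c "
from rig import bot
print(bot.hand_in())"
```

```text
the job is handed in; nothing more can be done
None
```

I handed the job in: the yellow brush lies flat in the tray, parallel to the green one with bristles the same way, and the block is held at rest about 0.85 m up with its hole pointing up to within about 1° (I viewed 11 pictures, one over the limit of 10).

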